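# Peel the top ink tray off the clinging stack and show it over the light pad

### The job

Swing the red latch shut until it rests in its catch, so that the stack of teal ink trays is held down in its dock; then peel the clinging top tray off by its black pull tab, raising that corner first by a good finger's breadth while the opposite corner still rests on the stack. Leave the other trays in the dock with the latch shut, do not disturb the things standing around, and carry the peeled tray to the light pad so that it can be checked for pinholes. Finish while still holding it: level and the right way up, centred over the lit square, about 10 cm above the pad, touching nothing but the gripper.

Things in the scene. Friction and masses are not known exactly. Their poses are not given: they have to be found in the camera images.
- latch (a joint): Angle of the red swing latch, rad: 0 = shut against a hard stop, arm in its catch (a steel C-shaped keeper); grows to at most 1.35 as it swings open, clockwise seen from above. Vertical hinge with light friction; it stays where it is left. Starts 0.75 to 1.15 open. Shut, the arm lies over a tongue of the aluminium plate under the trays and holds the stack down.
- latch_knob (a point): Middle of the black round knob standing on the free end of the red latch, 88 mm from the pivot: 14 mm in diameter, its top 10 mm above this point; the top of the red arm (16 mm wide) is 14 mm below it. The steel keeper stands over the shut arm 24 mm from the knob towards the pivot, its top 8 mm below this point. Pinch the knob from above or push it.
- latch_pivot (a point): Point on the vertical pivot axis of the latch, level with the knob's middle.
- pull_tab (a point): Grasp point on the black pull tab, an upright fin at one corner of the top tray's rim: 8 mm thick, 24 mm long, its top 12 mm above this point, its 12 mm wide foot ending 17 mm below it, the tray's rim 20 mm below it. Axes as the tray's: the fin runs along the diagonal (-1,-1,0), which points out of the tray; its thin direction, to grip across, is (1,-1,0).
- tray_centre (a point): Centre of the top tray, half-way up (8.5 mm above its underside): a teal formed tray 90 (x) x 120 (y) x 17 mm with rounded corners and sloping walls, about 60 g, z up out of its open side. The pull tab's grasp point is at (-39, -54, +28.5) mm from here.
- far_corner (a point): Underside of the top tray's rim at the corner diagonally opposite the pull tab, (+37.4, +52.4, +3.5) mm from the tray's centre: the tray can be tipped up about this corner.
- tray: The top tray with its tab; origin at the middle of its underside. It nests in a like tray, its 5 mm rim flat on the rim below, and clings there: black rubber pads on springs at the middle of each side grip the edge of its rim, each until the rim has risen some 6 mm there. Tipped up about the far corner it comes off with about 8 N; pulled up without tipping it needs more and drags the stack up.
- carrier: The stack below: an aluminium plate 114 (x) x 144 (y) x 5 mm with a tongue towards -y under the latch, three like teal trays and four grey brackets (38 mm high) with the rubber pads fixed on it, about 230 g in all, loose in the dock: unlatched it comes up with the top tray. Origin at the middle of the plate's underside, axes parallel to the top tray's at the start. Its top rim is 32 mm above the origin.
- pad_top (a point): Centre of the upper face of the light pad, a flat black square 150 x 150 mm, 11 mm high, with a white lit square 132 mm wide, fixed on the table.
- masking_roll_mid (a point): Middle of a bystander: a roll of beige tape, 104 mm across, 25 mm high. Leave it alone.
- ink_tin_3_mid (a point): Middle of a bystander: a small ink tin with a black band, 61 mm across, 55 mm high. Leave it alone.
- tally_counter_mid (a point): Middle of a bystander: a white round tally counter, 52 x 46 x 21 mm. Leave it alone.

How it is judged:
By the outcome, as a careful person would: the job done as asked, in the order asked, and still so for the second after the job is handed in, while the arm keeps its last pose, push and grip.
It also fails if it takes over 61 s, if anything falls off the work surface, if the arm or the gripper's body presses on something with over 40 N, if the wrist force passes 120 N, or if a joint passes its speed limit or range.

### The arm

A 7-joint arm with a two-finger parallel gripper is mounted at the origin on a cart in front of the work surface, level with it; the furniture and walls round the work are solid. World frame = base frame: x ahead of the robot, y to its left, z up, the work surface at z = 0. Lengths are in mm, angles in rad, forces in N, time in s.
With the tool pointing down it reaches from about 400 to 875 mm from the base axis. Payload 4.4 kg.
Tool frame: the origin (TCP) lies at the very end of the fingers, on their centre line; the grasp point (between the pads) lies 19 mm behind it; y points along the fingers, z is the direction in which the jaws open and shut, and the axes are right-handed (so a half turn about y gives the same grasp; the last joint's range is limited). The gripper opens to 85 mm and grips with 20 to 120 N. Pads are 22 mm wide; open, the fingers measure 114 mm over their backs; the gripper's body (76 mm by 85 mm) begins 54 mm behind the grasp point. The pads swing forward as they close: fully open they stand 13 mm farther back than shut.
Start: joints at [-1.41, 0.628, 0.038, 1.517, -0.027, 0.996, -0.02], TCP at [146.134, 633.374, 231.313] pointing down, gripper open.
Joint ranges: [-3.06, 3.06], [-0.37, 2.12], [-1.25, 1.32], [0.18, 2.47], [-1.1, 4.24], [0.23, 1.98], [-2.94, 2.94]. Speed limits (rad/s): [2.57, 2.57, 3.14, 3.14, 3.14, 3.14, 3.14].

### API

Orientations are given as [roll, pitch, yaw] about the fixed x, y, z axes, in that order (R = Rz(yaw) Ry(pitch) Rx(roll)).
In Python, from cell import * gives the robot as it stands.
- The arm moves only by the tool apply_moves, never from a script. Its argument "targets" is a list of rows, each a list of 6 numbers: the shift along the tool's x, y, z in units of 40 mm (1.0 is 40 mm), then the turn, a rotation vector about the tool's x, y, z in units of 8 degrees (1.0 is 8 degrees). A call has 1 to 12 rows; each row shifts and turns the commanded pose from where the row before left it, along the tool's axes as they then stand; what a row does not reach is not made up. A row lasts 1/8 s, in which the tool goes at most 62.5 mm and 10.7 degrees, less where a joint would pass 70% of its speed; a pose out of reach is approached as far as the arm can. A call is refused whole if a number of a shift passes 1 or a number of a turn 1, either way. A call with a gripper value outside its range is refused whole. "jaw" is the gripper command: -1 is shut, 1 is fully open, values between are in proportion, set as the call begins (left out, the last holds). The fingers move at their own pace and stop on an object; the grip force is fixed at half the most. Time passes only in rows, so rows that do not move let the fingers close. It gives the time, the measured TCP pose, the force and the opening at its end, in the units of the state.
- read_state(): the state, without advancing time (a new reading comes with each control period).
- get_image(name): name is "side" or "top"; returns the picture (480x640x3 uint8, red, green, blue); there is no depth.
- calibration(name): a dict with "fx", "fy", "cx", "cy" (pixels), "k1" (the pictures are not rectified: a ray, as slopes to the right and down, at radius r is drawn at 1 + k1 r^2 times it, then the intrinsics apply), "world_from_camera" (4x4, takes a point from camera to world coordinates). Camera axes: x right, y down, z forward; pixel columns grow to the right and rows downward; lengths in mm; the calibration is good to about 2 mm. A picture is of the moment at which its call begins. calibration takes no time and is no camera call.
- finish_job(): hands the job in, once; it reports no verdict.
The state is a dict: "clock": time; "qpos": joint angles; "qd": joint speeds; "tau": joint torques, N m; "eef_pos": TCP position; "tool_rot": TCP orientation; "force": force on the tool from outside, world axes, zero at the start; "torque": the same for the moment, N m; "width": finger opening in mm.
Only numpy, scipy, OpenCV 4.12 (cv2) and the standard library are available. Lean on these libraries where they do the work, as an engineer would, in place of code of your own. Each camera call takes 0.05 s, during which the arm holds its last target. There are 200 camera calls.

## Working session

There is one attempt and no reset: what is moved stays moved. The work goes in short steps, Python scripts to look and compute and a tool call to move; the robot and the scene stay as the last step left them, time stands still between calls to the robot, and variables do not carry over. Pictures are saved under pics/ and viewed, about 8 in all and at most 12, crops included, and the job is handed in when it is done.

Besides the shell and the picture viewer there is one more tool, called after "Call:" as name(argument=value, ...) on one line, values as JSON. apply_moves: Moves the arm, as the interface text tells. Its arguments: {"type":"object","properties":{"targets":{"type":"array"},"jaw":{"type":"number"}},"required":["targets"]}

```bash
ls; mkdir -p pics
cat > h.py <<'E'
import numpy as np, cv2
from cell import *
from scipy.spatial.transform import Rotation as R
def ray(n,u,v):
    c=calibration(n); p=np.array([(u-c["cx"])/c["fx"],(v-c["cy"])/c["fy"]]); q=p.copy()
    for _ in range(20): q=p/(1+c["k1"]*(q@q))
    T=np.array(c["world_from_camera"]); return T[:3,3],T[:3,:3]@np.array([q[0],q[1],1.])
def onz(n,u,v,z):
    o,d=ray(n,u,v); return o+d*(z-o[2])/d[2]
def two(a,b):
    (o1,d1),(o2,d2)=ray(*a),ray(*b)
    A=np.c_[d1,-d2]; s=np.linalg.lstsq(A,o2-o1,rcond=None)[0]
    p,q=o1+s[0]*d1,o2+s[1]*d2; return (p+q)/2,np.linalg.norm(p-q)
def proj(n,P):
    c=calibration(n); T=np.linalg.inv(np.array(c["world_from_camera"])); p=T[:3,:3]@np.array(P)+T[:3,3]
    q=p[:2]/p[2]; q=q*(1+c["k1"]*(q@q)); return np.array([c["fx"]*q[0]+c["cx"],c["fy"]*q[1]+c["cy"]])
def snap(n,f):
    im=get_image(n); cv2.imwrite("pics/"+f+".png",im[:,:,::-1]); return im
E
python3 - <<'E'
from h import *
np.set_printoptions(suppress=True,precision=3)
snap("side","s0");snap("top","t0")
for n in("side","top"):
    c=calibration(n);print(n,c["fx"],c["k1"],np.array(c["world_from_camera"]))
s=read_state();print(s)
print(R.from_euler('xyz',s["tool_rot"]).as_matrix())
E
```

```text
pics
side 469.32012491963263 -0.12671402808610727 [[   0.989   -0.086    0.12   436.674]
 [  -0.147   -0.482    0.864 -764.152]
 [  -0.017   -0.872   -0.489  517.672]
 [   0.       0.       0.       1.   ]]
top 624.5399281295955 -0.19664650109625587 [[  -0.023   -0.983    0.181  286.667]
 [  -1.       0.025    0.008   32.846]
 [  -0.013   -0.181   -0.983 1504.519]
 [   0.       0.       0.       1.   ]]
{'clock': 0.1, 'qpos': array([-1.41 ,  0.629,  0.038,  1.518, -0.027,  0.996, -0.02 ]), 'qd': array([ 0.   , -0.003,  0.001, -0.002, -0.   ,  0.001, -0.   ]), 'tau': array([  0.003, -56.453,   1.231, -19.397,   0.011,   0.005,   0.   ]), 'eef_pos': array([145.979, 632.82 , 230.47 ]), 'tool_rot': array([-1.573,  0.   , -0.227]), 'force': array([ 0.285,  0.119, -0.446]), 'torque': array([-0.012,  0.011, -0.018]), 'width': 85.52774567966595}
[[ 0.974 -0.     0.225]
 [-0.225 -0.002  0.974]
 [-0.    -1.    -0.002]]
```

View pics/s0.png

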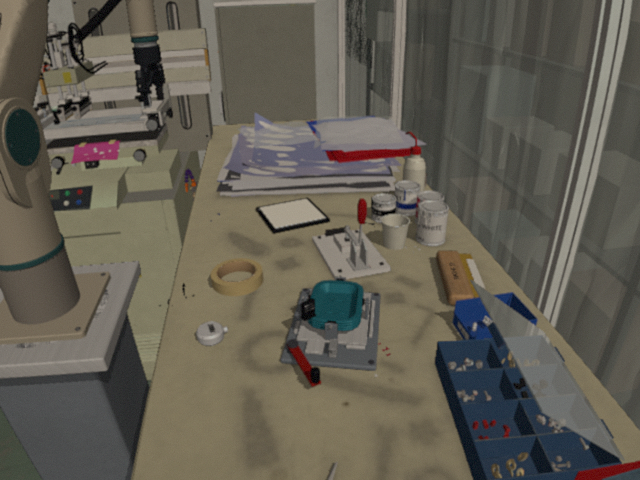

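View pics/t0.png

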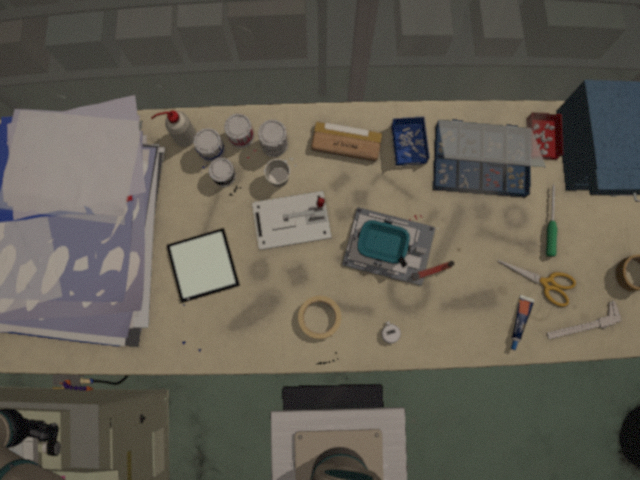

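The side view shows the tray stack around (338,310), the red latch from (292,345) to its knob at (315,377), and the lit pad at (292,213). In the top view the tray is at (383,241), the knob is near (447,266) and the pad is at (203,264). I'll crop closer.

Run:
```python
from h import *
np.set_printoptions(suppress=True,precision=1)
a=cv2.imread("pics/t0.png");b=cv2.imread("pics/s0.png")
cv2.imwrite("pics/tc.png",cv2.resize(a[200:296,336:464],None,fx=6,fy=6,interpolation=cv2.INTER_CUBIC))
cv2.imwrite("pics/sc.png",cv2.resize(b[270:390,270:400],None,fx=5,fy=5,interpolation=cv2.INTER_CUBIC))
for n,im in(("top",a),("side",b)):
    h=cv2.cvtColor(im,cv2.COLOR_BGR2HSV)
    roi=np.zeros(im.shape[:2],np.uint8)
    x0,y0,x1,y1=(336,200,464,296) if n=="top" else (270,270,400,390)
    roi[y0:y1,x0:x1]=255
    for nm,lo,hi in(("teal",(80,90,40),(100,255,255)),("red",(0,150,90),(8,255,255))):
        m=cv2.inRange(h,lo,hi)&roi
        c=max(cv2.findContours(m,0,2)[0],key=cv2.contourArea);print(n,nm,cv2.contourArea(c),cv2.minAreaRect(c))
    m=cv2.inRange(h,(0,0,150),(180,60,255)); 
    if n=="top": m[:, :150]=0; m[:,250:]=0;m[:220]=0;m[310:]=0
    else: m[:195]=0;m[235:]=0;m[:,:250]=0;m[:,335:]=0
    c=max(cv2.findContours(m,0,2)[0],key=cv2.contourArea);r=cv2.minAreaRect(c);print(n,"pad",cv2.contourArea(c),r,onz(n,*r[0],11))
    if n=="top":
        P=[onz(n,*q,11) for q in cv2.boxPoints(r)];print(np.array(P))
for n,u,v,z in(("top",319,319,25),("top",390,332,21),("side",210,332,21)):print(onz(n,u,v,z))
```

```text
top teal 1563.0 ((383.266845703125, 240.8860321044922), (50.44056701660156, 37.51231384277344), 14.74356460571289)
top red 50.0 ((433.4500427246094, 269.85003662109375), (4.427187919616699, 21.187259674072266), 71.56504821777344)
top pad 2592.5 ((201.867919921875, 264.5377502441406), (51.78492736816406, 52.7464485168457), 74.05460357666016) [503.1 319.2  11. ]
[[548.6 400.8  11. ]
 [581.6 274.5  11. ]
 [458.2 239.6  11. ]
 [425.4 363.8  11. ]]
side teal 2090.0 ((335.5445556640625, 304.554443359375), (52.338958740234375, 49.950870513916016), 5.710593223571777)
side red 159.5 ((301.1286926269531, 358.7871398925781), (27.36713981628418, 7.742898464202881), 57.7243537902832)
side pad 997.5 ((292.13458251953125, 212.67311096191406), (22.16111946105957, 59.22706604003906), 78.69007110595703) [507.3 313.6  11. ]
[364.6  37.4  25. ]
[ 329.5 -129.7   21. ]
[ 330.4 -142.7   21. ]
```

View pics/tc.png

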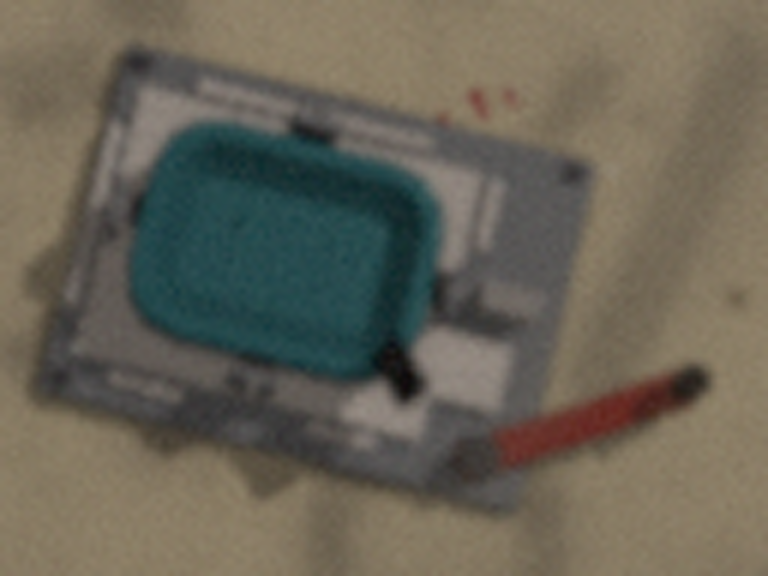

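View pics/sc.png

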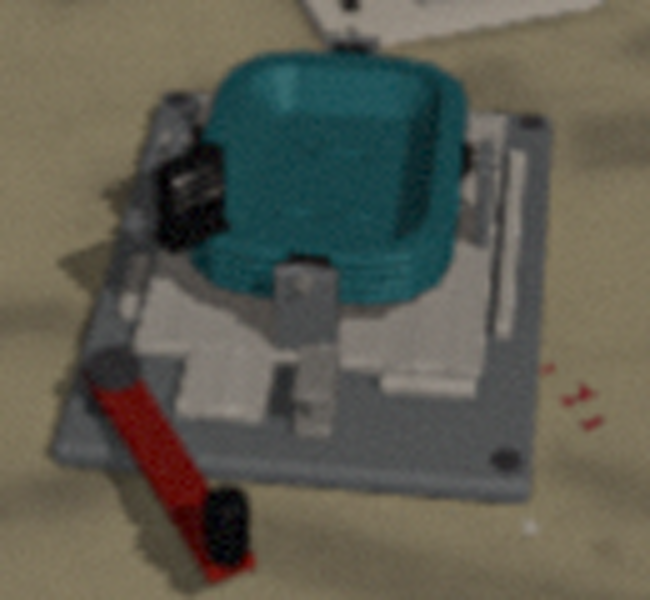

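The crops show the knob at about top (451,263) / side (315,375), the pivot cap at top (415,277) / side (292,344), and the tab at top (402,261) / side (308,309). The keeper stands in front of the bracket.

Run:
```python
from h import *
np.set_printoptions(suppress=True,precision=1)
t=lambda x,y:("top",336+x/6,200+y/6); s=lambda x,y:("side",270+x/5,270+y/5)
for nm,a,b in(("knob",t(690,380),s(226,525)),("pivotcap",t(472,460),s(112,368)),("tab",t(398,368),s(190,195)),("farcorner bolt TR",t(573,173),s(507,460)),("TL bolt",t(138,62),s(532,122)),("BL bolt",t(60,380),s(180,100)),
 ("keeper",t(525,300),s(316,360)),("bracket-y top",t(440,285),s(305,262))):
    print(nm,*two(a,b))
for z in (50,55,60):print(z,onz("top",383.3,240.9,z),onz("side",335,290,z))
print(R.from_matrix(np.eye(3)).as_euler('xyz'))
```

```text
knob [ 487.7 -281.5   35.5] 0.6863182310933507
pivotcap [ 461.2 -194.2   22.2] 3.484877034158164
tab [ 492.4 -160.8   62.1] 1.4723948841196888
farcorner bolt TR [ 578.4 -243.7   10.8] 2.2081317880302027
TL bolt [629.8 -67.5   8.9] 2.607848118565666
BL bolt [500.5 -31.1   9.2] 5.062853370549177
keeper [ 523.  -216.7   36.1] 3.3232029938663423
bracket-y top [ 526.8 -181.2   46.5] 0.4729155610260731
50 [ 543.4 -119.5   50. ] [547.6 -98.1  50. ]
55 [ 542.5 -119.    55. ] [ 546.4 -105.2   55. ]
60 [ 541.7 -118.4   60. ] [ 545.2 -112.3   60. ]
[0. 0. 0.]
```

Call:
apply_moves(targets=[[0.9,0,-0.5,0,0,0],[0.9,0,-0.5,0,0,0],[0.9,0,-0.5,0,0,0],[0.9,0,-0.5,0,0,0],[0.9,0,-0.5,0,0,0],[0.9,0,-0.5,0,0,0],[0.9,0,-0.5,0,0,0],[0.9,0,-0.5,0,0,0],[0.8,0,-0.6,0,0,0],[0.8,0,-0.6,0,0,0],[0.8,0,-0.8,0,0,0],[0.6,0,-0.9,0,0,0]], jaw=-1)

```text
clock: 1.6
eef_pos: [482.5, 271.3, 230.9]
tool_rot: [-1.571, -0.0, -0.227]
force: [-0.4, 0.0, 1.3]
width: -0.1
```

Run:
```python
from h import *
np.set_printoptions(suppress=True,precision=3)
s=read_state();print(s["qpos"],s["tool_rot"])
```

```text
[-0.596  0.49   0.049  1.791 -0.03   0.861  0.81 ] [-1.571 -0.    -0.227]
```

Call:
apply_moves(targets=[[0.2,0,-1,0,0,0],[0.2,0,-1,0,0,0],[0.2,0,-1,0,0,0],[0.2,0,-1,0,0,0],[0.2,0,-1,0,0,0],[0.2,0,-1,0,0,0],[0.2,0,-1,0,0,0],[0.2,0,-1,0,0,0],[0.2,0,-1,0,0,0],[0.2,0,-1,0,0,0],[0.2,0,-1,0,0,0],[0.2,0,-1,0,0,0]])

```text
clock: 3.1
eef_pos: [466.9, -217.8, 231.0]
tool_rot: [-1.571, 0.001, -0.227]
force: [0.3, -1.1, -0.2]
width: -0.0
```

Call:
apply_moves(targets=[[0,0,-0.7,0,0,0],[0,0,-0.7,0,0,0],[0,0,-0.7,0,0,0],[0,0.6,0,0,1,0],[0,0.6,0,0,1,0],[0,0.6,0,0,1,0],[0,0.6,0,0,0.75,0]])

```text
clock: 3.98
eef_pos: [448.1, -298.3, 134.3]
tool_rot: [-1.571, 0.001, -0.754]
force: [-0.1, 0.0, -0.1]
width: 0.1
```

```bash
cat >> h.py <<'E'
def to(target,yawdeg=None):
    s=read_state(); M=R.from_euler('xyz',s["tool_rot"]).as_matrix()
    return M.T@(np.array(target)-s["eef_pos"])/40, M
E
python3 - <<'E'
from h import *
np.set_printoptions(suppress=True,precision=3)
s=read_state();print(s["qpos"])
print(s["eef_pos"]);print(*to((462,-307,31)))
E
```

```text
[ 0.39   0.615  0.219  1.927 -0.216  0.622  1.563]
[ 448.125 -298.303  134.275]
[0.403 2.582 0.08 ] [[ 0.729 -0.001  0.685]
 [-0.685  0.     0.729]
 [-0.001 -1.    -0.   ]]
```

Call:
apply_moves(targets=[[0.2,0.8,0,0,0,0],[0.2,0.8,0,0,0,0],[0,0.7,0,0,0,0],[0,0.28,0,0,0,0],[0,0,0,0,0,0]])

```text
clock: 4.6
eef_pos: [459.6, -309.1, 31.6]
tool_rot: [-1.571, 0.001, -0.751]
force: [-0.1, -0.0, -0.0]
width: -0.2
```

Call:
apply_moves(targets=[[0,0,0.25,0,0,0],[0,0,0.2,0,0,0],[0.08,0,0.17,0,0,0],[0.08,0,0.17,0,0,0],[0.05,0,0.185,0,0,0],[0.05,0,0.185,0,0,0],[0.02,0,0.19,0,0,0],[0.02,0,0.19,0,0,0]])

```text
clock: 5.6
eef_pos: [511.0, -272.0, 31.9]
tool_rot: [-1.571, 0.0, -0.75]
force: [0.3, -0.9, 0.2]
width: -0.1
```

Run:
```python
from h import *
a=snap("top","t1");b=snap("side","s1")
A=cv2.resize(a[200:300,336:464],None,fx=3.1,fy=3.1,interpolation=2);B=cv2.resize(b[250:380,270:400],None,fx=3,fy=3,interpolation=2)
C=np.zeros((400,800,3),np.uint8);C[:A.shape[0],:A.shape[1]]=A;C[:B.shape[0],405:405+B.shape[1]]=B
cv2.imwrite("pics/c1.png",C[:,:,::-1]);print(read_state()["eef_pos"])
```

```text
[ 511.71615441 -271.14449404   31.96025521]
```

View pics/c1.png

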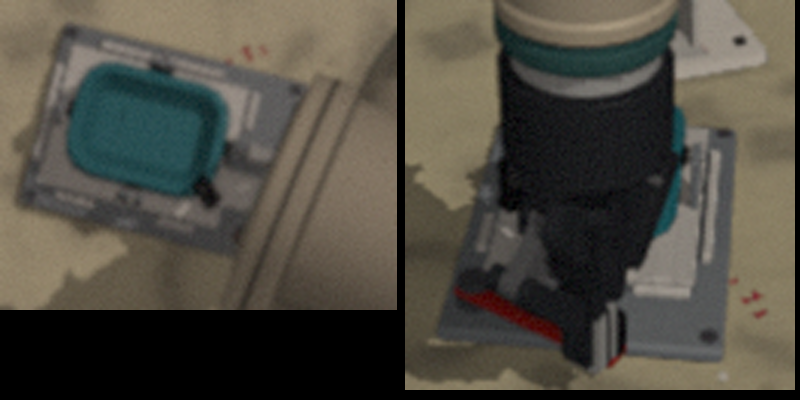

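The latch is swinging with the fingers, with the knob at their far side. I'll carry on along the arc to the stop.

Call:
apply_moves(targets=[[-0.02,0,0.19,0,0,0],[-0.02,0,0.19,0,0,0],[-0.05,0,0.185,0,0,0],[-0.05,0,0.185,0,0,0],[-0.06,0,0.12,0,0,0],[-0.05,0,0.1,0,0,0],[0,0,0,0,0,0]])

```text
clock: 6.58
eef_pos: [530.0, -236.7, 32.0]
tool_rot: [-1.571, 0.001, -0.75]
force: [-1.1, -0.3, -0.4]
width: -0.1
```

Call:
apply_moves(targets=[[-0.03,0,0.06,0,0,0],[-0.03,0,0.06,0,0,0],[0,0,0,0,0,0]])

```text
clock: 6.95
eef_pos: [531.2, -233.3, 32.2]
tool_rot: [-1.572, -0.001, -0.751]
force: [-1.4, -2.3, 0.2]
width: 0.4
```

Call:
apply_moves(targets=[[-0.03,0,0.07,0,0,0],[-0.03,0,0.07,0,0,0],[0,0,0,0,0,0],[0,0,0,0,0,0]])

```text
clock: 7.45
eef_pos: [531.5, -232.6, 32.3]
tool_rot: [-1.577, -0.004, -0.755]
force: [-4.2, -12.5, -0.8]
width: 0.1
```

Call:
apply_moves(targets=[[-0.03,0,0.07,0,0,0],[-0.03,0,0.07,0,0,0],[0,0,0,0,0,0],[0,0,0,0,0,0]])

```text
clock: 7.95
eef_pos: [531.8, -232.0, 32.3]
tool_rot: [-1.582, -0.007, -0.759]
force: [-8.3, -21.4, -1.4]
width: -0.0
```

The latch is on its hard stop at about 23 N. Next I'll back off, rise and turn for the tab.

Call:
apply_moves(targets=[[0,0,-0.5,0,0,0],[0,0,-0.6,0,0,0],[0,-0.9,0,0,1,0],[0,-0.9,0,0,1,0],[0,-0.9,0,0,1,0],[0,0,0,0,1,0],[0,0,0,0,1,0],[0,0,0,0,1,0],[0,0,0,0,1,0],[0,0,0,0,1,0],[0,0,0,0,1,0],[0,0,0,0,1,0]], jaw=-0.2)

```text
clock: 9.45
eef_pos: [505.9, -251.2, 139.8]
tool_rot: [-1.572, 0.002, -2.15]
force: [-0.8, -0.2, -0.4]
width: 34.5
```

Call:
apply_moves(targets=[[0,0,0,0,1,0],[0,0,0,0,1,0],[0,0,0,0,1,0],[0,0,0,0,0.3,0],[0,0,0,0,0,0]])

```text
clock: 10.07
eef_pos: [505.7, -252.1, 139.9]
tool_rot: [-1.572, 0.0, -2.605]
force: [-0.2, -0.1, -0.5]
width: 33.9
```

Run:
```python
from h import *
np.set_printoptions(suppress=True,precision=3)
a=snap("top","t2");b=snap("side","s2")
A=cv2.resize(a[200:300,336:464],None,fx=3.1,fy=3.1,interpolation=2);B=cv2.resize(b[250:380,270:400],None,fx=3,fy=3,interpolation=2)
C=np.zeros((400,800,3),np.uint8);C[:A.shape[0],:A.shape[1]]=A;C[:B.shape[0],405:405+B.shape[1]]=B
cv2.imwrite("pics/c2.png",C[:,:,::-1]);s=read_state();print(s["eef_pos"],s["qpos"],s["width"]);print(*to((492,-161,110)))
print(proj("side",(546.6,-218,35)))
```

```text
[ 505.662 -252.474  140.018] [-0.06   0.765  0.787  1.86  -0.727  0.832  0.072] 34.15109189715708
[-0.874  0.752 -2.14 ] [[-0.86   0.     0.511]
 [-0.511  0.001 -0.86 ]
 [-0.    -1.    -0.001]]
[347.363 341.61 ]
```

View pics/c2.png

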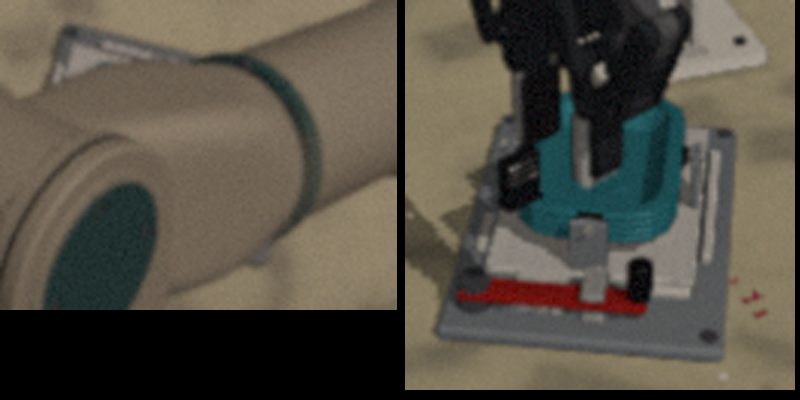

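The latch is shut: the arm lies through the keeper and the knob is at side (348,343), where I predicted (347,342). Moving over the tab now.

Call:
apply_moves(targets=[[-0.3,0,-0.7,0,0,0],[-0.3,0,-0.7,0,0,0],[-0.27,0,-0.74,0,0,0],[0,0.7,0,0,0,0],[0,0.1,0,0,0,0],[0,0,0,0,0,0]])

```text
clock: 10.92
eef_pos: [492.0, -162.2, 108.4]
tool_rot: [-1.571, -0.0, -2.608]
force: [-0.5, -0.1, 0.0]
width: 34.1
```

Run:
```python
from h import *
np.set_printoptions(suppress=True,precision=3)
b=snap("side","s3")
cv2.imwrite("pics/c3.png",cv2.resize(b[250:350,270:370],None,fx=5,fy=5,interpolation=2)[:,:,::-1])
s=read_state();print(s["eef_pos"],s["qpos"]);print(*to((492,-161,48)))
print(proj("side",s["eef_pos"]),proj("side",(492,-161,62)))
```

```text
[ 492.23  -162.449  108.676] [-0.205  0.756  0.747  2.009 -0.808  0.7    0.026]
[-0.013  1.517 -0.036] [[-0.861  0.001  0.508]
 [-0.508 -0.001 -0.861]
 [-0.    -1.     0.001]]
[306.547 285.631] [307.329 309.258]
```

View pics/c3.png

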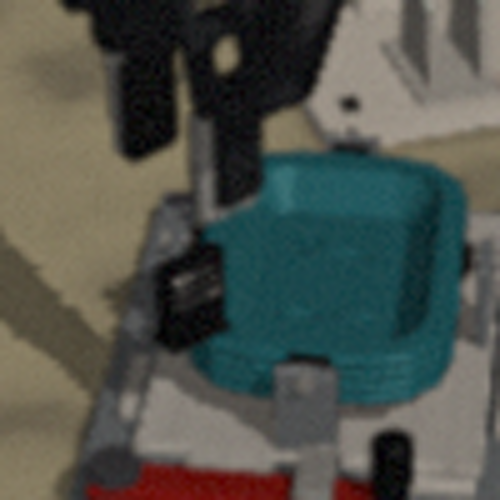

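The fingertips at about (140,158) and (230,205) in the crop straddle the fin at (190,290) evenly. Descending and gripping.

Call:
apply_moves(targets=[[0,0.5,0,0,0,0],[0,0.5,0,0,0,0],[0,0.3,0,0,0,0],[0,0.2,0,0,0,0],[0,0,0,0,0,0]])

```text
clock: 11.6
eef_pos: [491.9, -161.6, 48.0]
tool_rot: [-1.571, -0.0, -2.608]
force: [0.1, 0.2, -0.5]
width: 34.2
```

Call:
apply_moves(targets=[[0,0,0,0,0,0],[0,0,0,0,0,0],[0,0,0,0,0,0],[0,0,0,0,0,0],[0,0,0,0,0,0]], jaw=-1)

```text
clock: 12.22
eef_pos: [492.4, -161.7, 48.7]
tool_rot: [-1.57, 0.001, -2.608]
force: [-1.0, 0.2, 5.9]
width: 7.8
```

Run:
```python
from h import *
np.set_printoptions(suppress=True,precision=3)
s=read_state();M=R.from_euler('xyz',s["tool_rot"]).as_matrix();p=s["eef_pos"]
print(p,s["width"],s["force"],s["torque"],s["qpos"])
c,sn=np.cos(np.radians(-14.7)),np.sin(np.radians(-14.7));Z=np.array([[c,-sn,0],[sn,c,0],[0,0,1]])
tab=np.array([p[0],p[1],62.]); far=tab+Z@np.array([76.4,106.4,-25.0])
a=Z@np.array([-.812,.583,0])
print("far",far,"axis in tool",M.T@a)
w=np.radians(2.5)
# successive 2.5 deg body steps: constant in tool frame
Rw=R.from_rotvec(a*w).as_matrix(); q=far+Rw@(p-far)
print("shift",M.T@(q-p)/40,"turn",M.T@a*2.5/8)
```

```text
[ 492.373 -161.712   48.747] 7.76418029009188 [-1.019  0.155  5.85 ] [ 0.072  0.141 -0.04 ] [-0.135  0.836  0.631  2.036 -0.926  0.58   0.122]
far [593.272 -78.181  37.   ] axis in tool [ 0.157 -0.001 -0.987]
shift [-0.016 -0.142 -0.002] turn [ 0.049 -0.    -0.309]
```

Call:
apply_moves(targets=[[-0.016,-0.142,0,0.05,0,-0.31],[-0.016,-0.142,0,0.05,0,-0.31],[-0.016,-0.142,0,0.05,0,-0.31],[0,0,0,0,0,0]])

```text
clock: 12.72
eef_pos: [493.4, -160.8, 64.9]
tool_rot: [-1.548, -0.133, -2.607]
force: [-2.6, -2.7, -0.5]
width: 7.4
```

Call:
apply_moves(targets=[[-0.016,-0.142,0,0.05,0,-0.31],[-0.016,-0.142,0,0.05,0,-0.31],[0,0,0,0,0,0],[0,0,0,0,0,0]])

```text
clock: 13.22
eef_pos: [495.8, -159.1, 76.0]
tool_rot: [-1.535, -0.216, -2.612]
force: [-2.4, -2.3, -0.0]
width: 7.7
```

Run:
```python
from h import *
np.set_printoptions(suppress=True,precision=3)
b=snap("side","s4")
cv2.imwrite("pics/c4.png",cv2.resize(b[230:350,260:390],None,fx=5,fy=5,interpolation=2)[:,:,::-1])
s=read_state();print(s["eef_pos"],s["qpos"],s["force"],s["width"])
```

```text
[ 495.809 -159.072   76.002] [-0.358  0.932  0.867  1.903 -0.696  0.796 -0.177] [-2.823 -3.592  0.665] 7.793440221403779
```

View pics/c4.png

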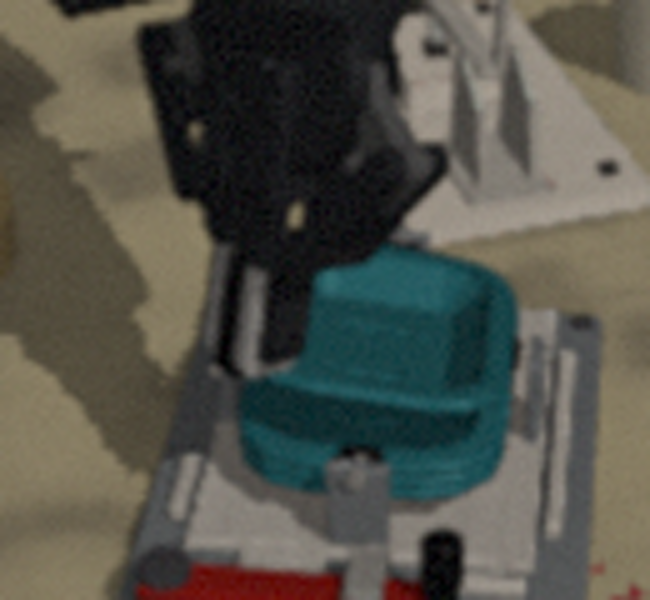

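The tray is tipping cleanly: the tab corner is about 27 mm up, the far corner is on the stack, and the latch is still shut. I'll tip further, then lift.

Call:
apply_moves(targets=[[-0.016,-0.142,0,0.05,0,-0.31],[-0.016,-0.142,0,0.05,0,-0.31],[-0.016,-0.142,0,0.05,0,-0.31],[-0.016,-0.142,0,0.05,0,-0.31],[0,0,0,0,0,0]])

```text
clock: 13.9
eef_pos: [503.0, -154.1, 97.4]
tool_rot: [-1.504, -0.392, -2.62]
force: [-3.4, -6.1, 1.5]
width: 7.6
```

Run:
```python
from h import *
np.set_printoptions(suppress=True,precision=3)
s=read_state();M=R.from_euler('xyz',s["tool_rot"]).as_matrix()
print(s["eef_pos"],s["qpos"],s["force"],s["width"]);print("up unit in tool",M.T@[0,0,1]);print(M)
```

```text
[ 502.967 -154.098   97.355] [-0.463  1.024  0.979  1.774 -0.561  0.979 -0.34 ] [-3.37  -6.057  1.459] 7.642842970734448
up unit in tool [ 0.382 -0.922  0.062]
[[-0.801 -0.297  0.519]
 [-0.461 -0.248 -0.852]
 [ 0.382 -0.922  0.062]]
```

Call:
apply_moves(targets=[[0.06,-0.14,0.01,0,0,0],[0.06,-0.14,0.01,0,0,0],[0.12,-0.28,0.02,0,0,0],[0.2,-0.5,0.03,0,0,0],[0.2,-0.5,0.03,0,0,0],[0.2,-0.5,0.03,0,0,0],[0.2,-0.5,0.03,0,0,0]])

```text
clock: 14.78
eef_pos: [504.0, -152.4, 209.7]
tool_rot: [-1.504, -0.388, -2.621]
force: [0.4, -0.1, -0.3]
width: 7.7
```

Call:
apply_moves(targets=[[0,0,0,-0.1,0,0.62],[0,0,0,-0.1,0,0.62],[0,0,0,-0.1,0,0.62],[0,0,0,-0.1,0,0.62],[0,0,0,-0.05,0,0.31],[0,0,0,0,0,0]])

```text
clock: 15.52
eef_pos: [503.3, -153.3, 209.2]
tool_rot: [-1.571, 0.001, -2.61]
force: [0.7, -0.9, -0.8]
width: 7.8
```

Run:
```python
from h import *
np.set_printoptions(suppress=True,precision=3)
b=snap("side","s5")
cv2.imwrite("pics/c5.png",cv2.resize(b[170:370,220:400],None,fx=3,fy=3,interpolation=2)[:,:,::-1])
s=read_state();print(s["eef_pos"],s["qpos"],s["force"],s["torque"],s["width"]);print(R.from_euler('xyz',s["tool_rot"]).as_matrix())
```

```text
[ 503.844 -152.702  208.782] [-0.348  0.661  0.953  1.903 -0.672  0.935 -0.107] [-0.225 -0.424 -0.852] [-0.039  0.035  0.007] 7.716626256584117
[[-0.861  0.001  0.509]
 [-0.509  0.    -0.861]
 [-0.001 -1.     0.   ]]
```

View pics/c5.png

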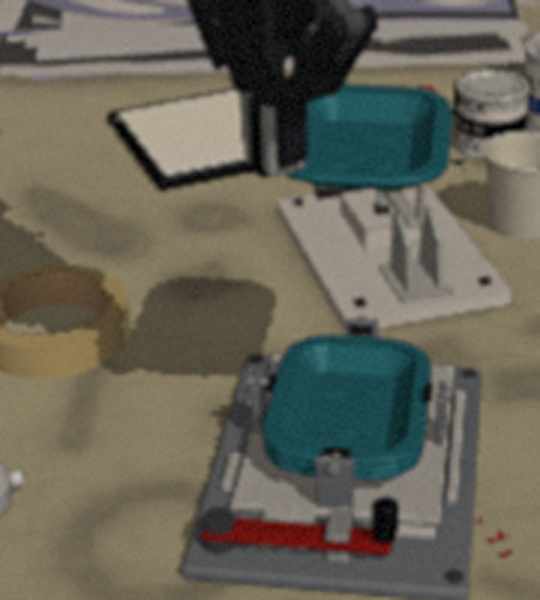

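The tray is peeled and held. The rest of the stack is in the dock with the latch shut. I'll check the height of the clamp handle and work out the way to the pad.

Run:
```python
from h import *
np.set_printoptions(suppress=True,precision=2)
print("handle top",*two(("top",321,200),("side",361,201)))
print("pad",*two(("top",201.87,264.54),("side",292.13,212.67)))
d,M=to((454,274.5,209));print(d)
print(to((470,60,260))[0])
```

```text
handle top [619.23  26.13 159.3 ] 0.8849620124045512
pad [505.63 319.92   7.74] 4.148428910564466
[-4.36 -0.   -9.83]
[-1.98 -1.28 -5.01]
```

Call:
apply_moves(targets=[[-0.2,-0.5,-0.3,0,0,0],[-0.4,-0.3,-0.6,0,0,0],[-0.4,0,-0.85,0,0,0],[-0.4,0,-0.85,0,0,0],[-0.4,0,-0.85,0,0,0],[-0.4,0,-0.85,0,0,0],[-0.4,0,-0.85,0,0,0],[-0.4,0,-0.85,0,0,0],[-0.4,0,-0.85,0,0,0],[-0.4,0,-0.85,0,0,0],[-0.3,0,-0.75,0,0,0],[-0.2,0,-0.6,0,0,0]])

```text
clock: 17.08
eef_pos: [467.1, 249.2, 239.7]
tool_rot: [-1.57, -0.001, -2.604]
force: [-0.7, -0.8, -0.3]
width: 7.4
```

Run:
```python
from h import *
np.set_printoptions(suppress=True,precision=3)
s=read_state();print(s["eef_pos"],s["qpos"],s["width"],s["tool_rot"]);print(to((454,275,132))[0])
```

```text
[467.067 249.222 239.7  ] [-1.198  0.679  1.092  1.859 -0.697  1.048 -0.853] 7.402312730097945 [-1.57  -0.001 -2.604]
[-0.052  2.692 -0.723]
```

Call:
apply_moves(targets=[[0,0.4,-0.4,0,0,0],[-0.05,0.5,-0.32,0,0,0],[0,0.6,0,0,0,0],[0,0.6,0,0,0,0],[0,0.4,0,0,0,0],[0,0.2,0,0,0,0],[0,0,0,0,0,0],[0,0,0,0,0,0]])

```text
clock: 18.08
eef_pos: [455.2, 272.6, 132.4]
tool_rot: [-1.571, 0.001, -2.608]
force: [0.8, 0.8, 0.4]
width: 7.5
```

Run:
```python
from h import *
np.set_printoptions(suppress=True,precision=2)
a=snap("top","t6");b=snap("side","s6")
A=cv2.resize(a[215:315,150:250],None,fx=4,fy=4,interpolation=2);B=cv2.resize(b[140:240,240:340],None,fx=4,fy=4,interpolation=2)
cv2.imwrite("pics/c6.png",np.hstack([A,B])[:,:,::-1])
s=read_state();print(s["eef_pos"],s["qpos"],s["width"],s["tool_rot"])
c0=s["eef_pos"]+np.array([51,42.5,-15]);print("tray pred",c0)
Z=R.from_euler('z',-14.7,degrees=True).as_matrix()
for q in((37,52),(37,-52),(-37,52)):
    P=c0+Z@np.array([q[0],q[1],8]);print(q,(proj("top",P)-[150,215])*4,(proj("side",P)-[240,140])*4+[400,0])
print("pad",(proj("top",(505,318,11))-[150,215])*4,(proj("side",(505,318,11))-[240,140])*4+[400,0])
```

```text
[455.1  272.74 132.49] [-1.16  0.8   0.94  1.96 -0.88  0.85 -0.76] 7.3391600210267605 [-1.57  0.   -2.61]
tray pred [506.1  315.24 117.49]
(37, 52) [106.64  80.89] [669.8   91.35]
(37, -52) [281.04 122.34] [644.73 151.03]
(-37, 52) [ 72.25 206.27] [554.03  89.29]
pad [209.49 194.96] [604.36 288.07]
```

View pics/c6.png

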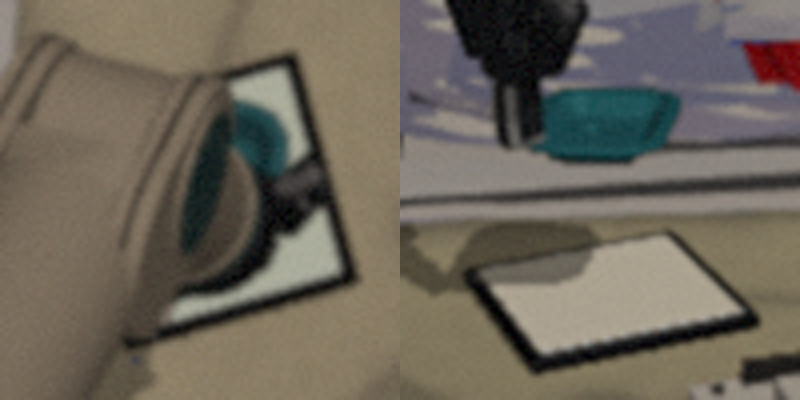

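The top view shows the tray partly hidden by the wrist over the pad. The side view shows it level, with rim corners near (678,93) and (640,158) close to prediction. I'll check numerically against the teal mask.

Run:
```python
from h import *
np.set_printoptions(suppress=True,precision=1)
b=cv2.imread("pics/s6.png");h=cv2.cvtColor(b,cv2.COLOR_BGR2HSV);m=cv2.inRange(h,(80,70,30),(100,255,255));m[:140]=0;m[215:]=0;m[:,:250]=0;m[:,340:]=0
c=max(cv2.findContours(m,0,1)[0],key=cv2.contourArea)[:,0]
def ext(p): return [f"{(p@np.array(d)).max():.1f}" for d in((1,0),(0,1),(0,-1),(.7,.7),(.7,-.7),(.26,.97),(.1,-.99))]
print("seen",ext(c+0.0))
s=read_state();Z=R.from_euler('z',-14.7,degrees=True).as_matrix()
t=np.linspace(0,2*np.pi,200)
def ring(hx,hy,r,z): return np.array([[np.sign(np.cos(q))*(hx-r)+r*np.cos(q),np.sign(np.sin(q))*(hy-r)+r*np.sin(q),z] for q in t])
pts=np.r_[ring(45,60,20,8.5),ring(45,60,20,3.5),ring(37,52,15,-8.5)]
for dz in(-15,-18,-12):
  for tilt in(-4,0,4):
    T=R.from_rotvec(np.radians(tilt)*np.array([-.812,.583,0])).as_matrix(); g=np.array([-39,-54,28.5])
    P=(Z@(T@(pts-g).T+g[:,None])).T+s["eef_pos"]+[51,42.5,dz]
    print(dz,tilt,ext(np.array([proj("side",x) for x in P])))
```

```text
seen ['309.0', '179.0', '-162.0', '336.7', '101.5', '250.8', '-130.1']
-15 -4 ['310.4', '183.2', '-158.0', '338.4', '105.2', '254.8', '-125.9']
-15 0 ['310.1', '184.2', '-161.2', '339.2', '102.6', '256.1', '-129.5']
-15 4 ['309.7', '185.6', '-163.9', '340.0', '99.8', '257.5', '-133.1']
-18 -4 ['310.4', '184.3', '-159.1', '339.2', '104.4', '255.9', '-127.0']Traceback (most recent call last):
  File "<stdin>", line 15, in <module>
  File "h.py", line 15, in proj
    c=calibration(n); T=np.linalg.inv(np.array(c["world_from_camera"])); p=T[:3,:3]@np.array(P)+T[:3,3]
ValueError: time passes only in moves, steps and waits
```

Call:
apply_moves(targets=[[-0.02,0,-0.04,0,0,0],[0,0,0,0,0,0],[0,0,0,0,0,0],[0,0,0,0,0,0]])

```text
clock: 18.68
eef_pos: [454.5, 274.3, 131.8]
tool_rot: [-1.571, -0.0, -2.608]
force: [-0.5, -0.3, -0.8]
width: 7.9
```

Run:
```python
from h import *
s=read_state();print(s["eef_pos"],s["qd"].round(3),s["width"],s["force"],s["tool_rot"])
print(finish_job())
```

```text
[454.51930847 274.31306178 131.8367994 ] [ 0.001  0.001 -0.001 -0.    -0.002 -0.     0.   ] 7.923747320698411 [-0.47169634 -0.32574274 -0.8122368 ] [-1.57077652e+00 -2.75355284e-05 -2.60750655e+00]
the job is handed in; nothing more can be done
None
```

I shut the latch, peeled the top tray off by its tab, and handed the job in at about 18.7 s, still holding the tray over the light pad.

- **Latch:** I pushed it onto its hard stop with about 23 N. Pictures before and after the peel show the arm through the keeper, and the other trays stayed in the dock.
- **Peel:** I tipped the tray about its far corner, first 12.5° with the tab corner about 27 mm up and the far corner still resting. Then I tipped it to 22.5° and lifted it clear. The wrist force stayed under 10 N throughout.
- **Final pose:** The gripper was still, with the fin held at 7.9 mm and nothing else touching. By my estimate the tray's centre is at (505.5, 317) mm and the pad's at about (505, 318) mm, with the underside about 97 mm above the pad.

**Checks that disagreed or failed:**
- **Level:** The tray's upper and right edges in the side view match a level tray to about 1 px (roughly 1–2°). Its lower edge shows about 5 px higher than my simple outline predicts, probably from the dark underside or the floor size I assumed.
- **Script error:** The check script stopped partway with an error, so I compared fewer tilt and height cases than planned.
- **Pad position:** The two camera views disagree by about 4–6 mm on the pad's centre, and the wrist hid the tray from the top camera at the end. The centring is therefore good to a few millimetres at best.

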